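# Press a starter bush home on the bench press and hold it there

### The job

The new bronze bush is started in the starter housing under the press. Flip the red safety catch off the press lever, take the lever by its black ball and pull it down until you feel the bush come up hard on its shoulder, then keep a firm pull on the lever so that the bush stays pressed home while its adhesive grabs. Finish while still holding the lever down; do not heave so hard that the casting cracks, and leave the can, the brass yoke and the tools where they lie.

Things in the scene. Friction and masses are not known exactly. Their poses are not given: they have to be found in the camera images.
- press: Blue bench arbor press, bolted down, 200 deep x 110 wide. Origin: centre of the base's underside, on the worktop. Front faces its -x, z up; lever and catch are on its -y side. Its head is a box x -77..+88, y -31..+31, z 160..235 mm; the steel ram, 20 mm square, stands out of it up to z 255 at x -45, y 0. An ear on the -y side carries the catch's pin, up to z 252.
- lever: Press lever: 14 mm steel rod through a hub (r 18 mm). Origin: on the hub's axis in the rod's plane, at press (-20, -70, 200) mm; turns about the press's y axis. At rest its frame is parallel to the press's and its long end points forward (-x) and 50 degrees up. Pulled, the ball swings forward and down. A spring lifts it again. With the catch shut it moves only about 5 degrees.
- lever_ball (a point): Centre of the lever's black ball (32 mm), 165 mm from the hub axis, 326 mm above the worktop at rest. Grip it from above, fingers along the press's y axis; it turns between the pads as the lever swings. Free travel takes 3 to 5 N here, pressing the bush 6 to 9 N, then it stops dead. A firm pull is 15 to 20 N; the casting cracks above about 40 N.
- catch (a joint): Red safety catch: bell-crank hook hinged at press (25, -48, 240) mm about the press's y axis. 0 rad: shut, its arm lies forward with the nose (65 mm ahead of the pin) before a lug on the lever's hub, its tab upright. Grows as the tab is pushed to the rear (press +x), lifting the nose; stop at 1.55 rad. Friction (about 1 N at the tab) keeps it where left; clear above 0.7 rad.
- catch_tab (a point): On the red catch's upright tab (8 mm thick along the press's x, 16 to 20 mm wide along y), 45 mm from its hinge pin and 14 mm below the tab's top, so 285 mm above the worktop when shut. Push it to the rear (press +x).
- ram: Square steel ram, 20 x 20 x 130 mm. Origin: centre of its lower face, 125 mm above the worktop at rest. The lever drives it straight down 14 mm per radian. The bush comes home after 49 to 70 degrees of lever swing (it differs from housing to housing: feel for it).
- housing: Grey aluminium starter drive-end housing, cone shaped with a 38 mm boss at its top, standing in the bolster ring under the ram. Origin: centre of its underside, 42 to 47 mm above the worktop; boss top 63 mm above the origin.
- bush: Bronze flanged bush in the boss: flange 26 mm, 3 mm thick. Origin: centre of the flange's underside. It starts 6 to 9 mm above the boss top (69 to 72 mm above the housing's origin) and is home when the flange lies on the boss (63 mm).
- spray_can: Blue aerosol can, 66 mm across, 200 mm tall, standing beside the press. Origin: centre of its foot. To be left alone.
- starter_yoke: Brass tube, 62 mm across, 110 mm tall, standing on end. Origin: centre of its foot. To be left alone.
- screwdriver: Blue-handled screwdriver lying on the worktop. To be left alone.
- wrench: Steel wrench lying on the worktop. To be left alone.

How it is judged:
By the outcome, as a careful person would: the job done as asked, in the order asked, and still so for the second after the job is handed in, while the arm keeps its last pose, push and grip.
It also fails if it takes over 64 s, if anything falls off the work surface, if the arm or the gripper's body presses on something with over 40 N, if the wrist force passes 120 N, or if a joint passes its speed limit or range.

### The arm

A 6-joint arm with a two-finger parallel gripper is mounted at the origin on the work surface. World frame = base frame: x ahead of the robot, y to its left, z up, the work surface at z = 0. Lengths are in m, angles in rad, forces in N, time in s.
With the tool pointing down it reaches from about 0.35 to 0.775 m from the base axis. Payload 7.3 kg.
Tool frame: the origin (TCP) lies at the very end of the fingers, on their centre line; the grasp point (between the pads) lies 19 mm behind it (arm.grip_point_offset is the distance from the TCP to the grasp point, in m); z points along the fingers, y is the line along which they close (so a half turn about z gives the same grasp; the last joint's range is limited). The gripper opens to 92 mm and grips with 3 to 60 N. Pads are 19 mm wide; open, the fingers measure 130 mm over their backs; the gripper's body (75 mm by 190 mm) begins 47 mm behind the grasp point.
Start: joints at [1.007, 0.342, 1.524, -0, 1.275, -0.146], TCP at [0.213, 0.48, 0.227] pointing down, gripper open.
Joint ranges: [-2.53, 2.53], [-0.77, 2.02], [0.04, 2.7], [-1, 4.14], [0.28, 2.66], [-3.11, 3.11]. Speed limits (rad/s): [2.57, 2.57, 3.14, 3.14, 3.14, 3.14].

### API

Orientations are given as a rotation vector (axis times angle).
In Python, from cell import arm gives the robot as it stands. Calls block until the motion is done:
- arm.movep(position, orientation): joint-space move of the TCP to a pose.
- arm.move_linear(position, ori=None, feed=0.15): straight line of the TCP; ori=None keeps the orientation; feed is the mean speed in m/s.
- arm.movej(angles): joint-space move.
- arm.gripper_open() and arm.grasp(): open the fingers fully, or close them until they stop; the grip force is fixed at half the most.
- arm.dwell(seconds).
- arm.solve_ik(position, orientation): joint angles nearest the present ones, or None.
- arm.snapshot(name): name is "scene" or "top" or "wrist"; returns a dict with "pixels" (384x512x3 uint8, red, green, blue), "fovy" (degrees; the focal length in pixels is half the picture's height over the tangent of half this angle, whatever the lens; pixels are square), "cx", "cy" (the principal point, pixels), "extrinsics" (4x4, takes a point from camera to world coordinates). Camera axes: x right, y down, z forward; pixel columns grow to the right and rows downward; lengths in m; the calibration is good to about 2 mm. A picture is of the moment at which its call begins. There is no depth.
A pose or a line that the arm cannot do raises arm.IKError and nothing moves.
- arm.hand_in(): hands the job in; it is judged then, once.
Readings, each from a call of its own:
- arm.read_time(): time.
- arm.read_joint_pos(): joint angles.
- arm.read_joint_velocities(): joint speeds.
- arm.read_joint_efforts(): joint torques, N m.
- arm.read_ee_pos(): TCP position.
- arm.read_tcp_rot(): TCP orientation.
- arm.read_force(): force on the tool from outside, world axes, zero at the start.
- arm.read_ft_torque(): the same for the moment, N m.
- arm.read_width(): finger opening in m.
- arm.read_gripper_force(): force on a finger pad.
Only numpy, scipy, OpenCV 4.12 (cv2) and the standard library are available. Lean on these libraries where they do the work, as an engineer would, in place of code of your own. Each camera call takes 0.05 s, during which the arm holds its last target. There are 200 camera calls.

## Working session

There is one attempt and no reset: what is moved stays moved. The work goes in short steps, each a Python script; the robot and the scene stay as the last script left them, time stands still between calls to the robot, and variables do not carry over. Pictures are saved under pics/ and viewed, at most 10 in all, crops included, and the job is handed in when it is done.

```bash
ls; mkdir -p pics; python3 - <<'E'
from cell import arm
import cv2,numpy as np
for n in ("scene","top"):
    s=arm.snapshot(n); cv2.imwrite(f"pics/{n}1.png",s["pixels"][...,::-1]); np.savez(f"{n}1.npz",**s)
    print(n,s["fovy"],s["cx"],s["cy"],s["extrinsics"].round(3).tolist())
print(arm.read_time(),arm.read_tcp_rot(),arm.read_force())
E
```

```text
pics
scene 42.13066998740801 258.9217951093338 201.0264444345506 [[-0.865, 0.438, -0.247, 0.893], [0.502, 0.744, -0.441, 0.585], [-0.009, -0.506, -0.863, 1.245], [0.0, 0.0, 0.0, 1.0]]
top 43.96481274297381 258.55243040249604 193.87310152737112 [[0.016, -0.995, 0.093, 0.485], [-1.0, -0.017, -0.005, 0.042], [0.007, -0.093, -0.996, 1.3], [0.0, 0.0, 0.0, 1.0]]
0.1 [-6.51459859e-01 -3.07278764e+00  2.02588942e-03] [-0.43209418  0.60402578 -0.3947872 ]
```

View pics/scene1.png

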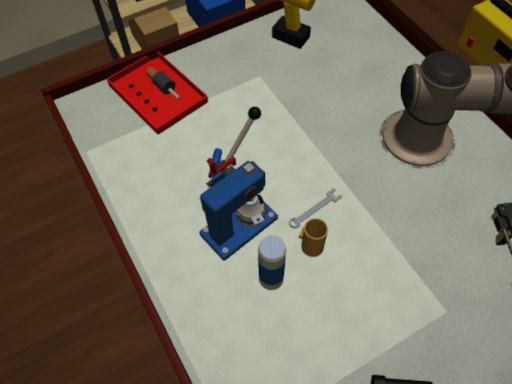

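View pics/top1.png

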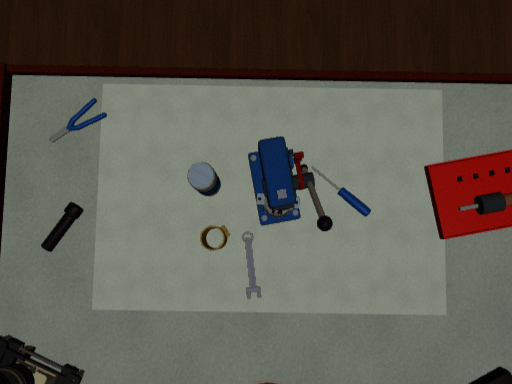

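The scene picture shows the ball at about (255,113) and the catch near (220,165). The top picture shows the ball at (324,223), the catch at about (299,160), and the press base spanning about (248..300, 150..224). I'll enlarge both for a pose fit.

```bash
python3 - <<'E'
import cv2,numpy as np
t=np.load("top1.npz")["pixels"][125:235,235:345,::-1]; s=np.load("scene1.npz")["pixels"][95:260,190:290,::-1]
a=cv2.resize(t,None,fx=4,fy=4,interpolation=cv2.INTER_CUBIC); b=cv2.resize(s,None,fx=3.5,fy=3.5,interpolation=cv2.INTER_CUBIC)
c=np.zeros((600,800,3),np.uint8); c[:440,:440]=a; c[:b.shape[0],445:445+b.shape[1]]=b
cv2.imwrite("pics/crop.png",c)
for n in("top1","scene1"):
    p=np.load(n+".npz")["pixels"].astype(int)
    r=(p[...,0]>90)&(p[...,1]<50)&(p[...,2]<60); k=(p.max(2)<45)
    for nm,m in(("red",r),("black",k)):
        nn,l,st,ce=cv2.connectedComponentsWithStats(m.astype(np.uint8))
        for i in range(1,nn):
            x,y=ce[i]
            if (235<x<345 and 125<y<240 if n=="top1" else 190<x<290 and 95<y<260) and st[i,4]>5: print(n,nm,ce[i].round(1),st[i])
E
```

```text
top1 black [271.2 191.1] [258 143  36  71 279]
top1 black [291.3 157.9] [287 150  14  22  73]
top1 black [303.3 166.4] [301 165   7   5  19]
top1 black [307.5 178.6] [302 172  12  16 125]
top1 black [295.1 182.1] [291 174  10  20 107]
top1 black [295.8 201.8] [295 201   3   3   6]
top1 black [270.4 213.3] [262 206  20  12  36]
top1 black [286.2 212.9] [283 211   7   5   8]
top1 black [324.1 222.8] [317 215  15  16 184]
scene1 red [224.5 164. ] [216 157  19  15  70]
scene1 red [210.8 161.2] [208 159   7   6  25]
scene1 black [254.1 112.9] [249 107  12  13 114]
scene1 black [220.  176.6] [212 171  14  12  37]
scene1 black [228.4 213.4] [ 202  174   63   71 1150]
scene1 black [211.1 184.2] [209 183   5   3   9]
scene1 black [260.2 199.1] [258 195   6   9  24]
scene1 black [244. 221.] [237 216  16   9  24]
```

View pics/crop.png

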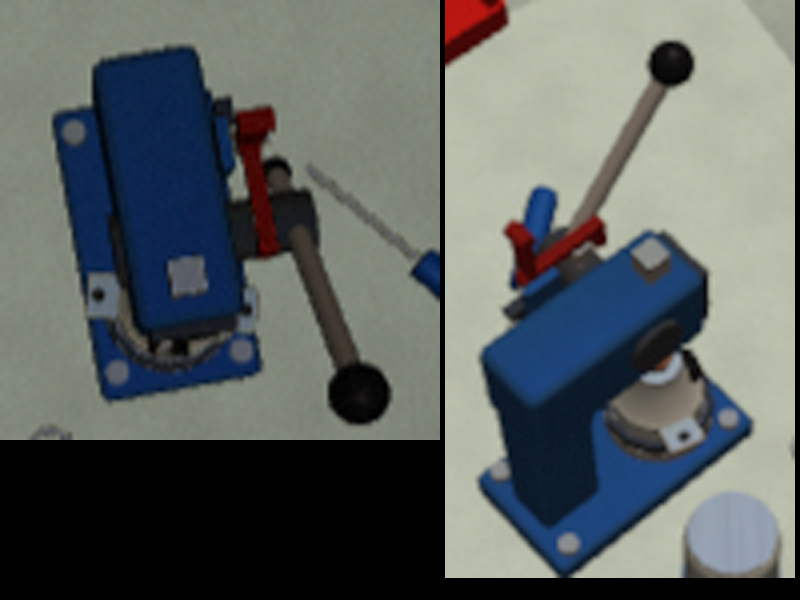

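The crop shows base corners, the ram top, the ball and the catch tab clearly. Next I'll fit the press's x, y and yaw to these in both cameras.

```bash
cat > fit.py <<'E'
import numpy as np
from scipy.optimize import least_squares
cams={n:np.load(n+"1.npz") for n in("top","scene")}
def proj(n,P):
    c=cams[n];f=192/np.tan(np.radians(float(c["fovy"]))/2);E=c["extrinsics"]
    q=(np.asarray(P)-E[:3,3])@E[:3,:3]
    return np.array([c["cx"]+f*q[0]/q[2],c["cy"]+f*q[1]/q[2]])
T=lambda u,v:(u/4+235-.4,v/4+125-.4)
S=lambda u,v:((u-445)/3.5+190-.4,v/3.5+95-.4)
b=[-.020-.165*np.cos(np.radians(50)),-.070,.326]
obs=[("top",T(260,372),(-.1,-.055,'t')),("top",T(107,399),(-.1,.055,'t')),("top",T(54,113),(.1,.055,'t')),
("top",T(188,277),(-.045,0,.255)),("top",T(359,393),b),
("scene",S(651,253),(-.045,0,.255)),("scene",S(671,63),b),
("scene",S(751,426),(-.1,.055,'t')),("scene",S(564,574),(.1,.055,'t')),("scene",S(480,482),(.1,-.055,'t'))]
def W(p,x): 
    c,s=np.cos(p[2]),np.sin(p[2]); return np.array([p[0]+c*x[0]-s*x[1],p[1]+s*x[0]+c*x[1],p[3] if x[2]=='t' else x[2]])
def res(p): return np.concatenate([proj(n,W(p,x))-uv for n,uv,x in obs])
r=least_squares(res,[.6,0,.1,.015],loss="soft_l1")
if __name__=="__main__":
    print(r.x,np.degrees(r.x[2])); print(res(r.x).reshape(-1,2).round(1).tolist())
    p=r.x; print("ball",W(p,b),"tab",W(p,(.025,-.048,.285)))
    for n in cams: print(n,proj(n,W(p,(.025,-.048,.285))),proj(n,W(p,(.025,-.048,.299))))
    from cell import arm
    from scipy.spatial.transform import Rotation as R
    print(R.from_rotvec(arm.read_tcp_rot()).as_matrix().round(2).tolist(),arm.read_ee_pos())
E
python3 fit.py
```

```text
[ 0.62868496 -0.00681572  0.19366504  0.01820525] 11.096189509303382
[[1.1, 0.7], [-0.8, 1.1], [-0.5, 0.3], [0.3, -0.3], [0.2, 0.3], [-0.3, 0.1], [-0.2, 0.7], [1.2, -0.2], [-0.8, 1.1], [-2.0, -0.2]]
ball [ 0.5184536  -0.09976819  0.326     ] tab [ 0.66245552 -0.04910696  0.285     ]
top [298.61266082 156.64521749] [299.20860202 155.52019412]
scene [211.67105237 163.55258962] [211.1190926  160.09953504]
[[-0.91, 0.41, -0.0], [0.41, 0.91, -0.0], [0.0, -0.0, -1.0]] [0.21280223 0.47954683 0.22612099]
```

```bash
cat > h.py <<'E'
import numpy as np,cv2
from scipy.spatial.transform import Rotation as R
from fit import r,W
from cell import arm
p=r.x;c,s=np.cos(p[2]),np.sin(p[2])
ORI=R.from_matrix(np.array([[-c,-s,0],[-s,c,0],[0,0,-1]]).T).as_rotvec()
w=lambda x,y,z:W(p,(x/1e3,y/1e3,z/1e3))   # press mm -> world
def pf(): # force in press axes
    f=arm.read_force(); return np.array([c*f[0]+s*f[1],-s*f[0]+c*f[1],f[2]])
E
python3 - <<'E'
from h import *
arm.grasp()
e=arm.read_ee_pos(); arm.move_linear([e[0],e[1],.40],feed=.25)
arm.movep(w(-2,-52,400),ORI); print(arm.read_time(),pf())
arm.move_linear(w(-2,-52,277),feed=.15); print(arm.read_time(),pf(),arm.read_ee_pos(),w(-2,-52,277))
for x,z in((10,277),(20,277),(30,275),(40,272),(48,270),(55,268),(62,266)):
    arm.move_linear(w(x,-52,z),feed=.06); print(x,pf().round(1))
    if np.abs(pf()).max()>15: break
arm.move_linear(w(x-8,-52,z+5),feed=.1)
arm.move_linear(w(x-8,-52,400),feed=.25)
arm.movep(w(-70,-52,440),ORI)
print(arm.read_time())
S=arm.snapshot("scene")["pixels"][95:260,170:290,::-1];T=arm.snapshot("top")["pixels"][125:235,235:345,::-1]
k=np.zeros((600,800,3),np.uint8);k[:440,:440]=cv2.resize(T,(440,440));k[:412,450:750]=cv2.resize(S,(300,412));cv2.imwrite("pics/c2.png",k)
E
```

```text
4.8167 [-0.17532003 -0.90211749  0.14733145]
5.7833 [-0.06411242 -0.0369479   0.54739589] [ 0.63717331 -0.05814714  0.27817856] [ 0.6367301  -0.05822852  0.277     ]
10 [-0.9  0.7  0.2]
20 [-1.2 -0.4 -0.1]
30 [ 0.4 -0.  -0.4]
40 [-0.   0.6 -1.1]
48 [-0.7 -1.1  0.2]
55 [-0.9 -0.3  0.7]
62 [ 0.6 -0.6  0.2]
9.425
```

View pics/c2.png

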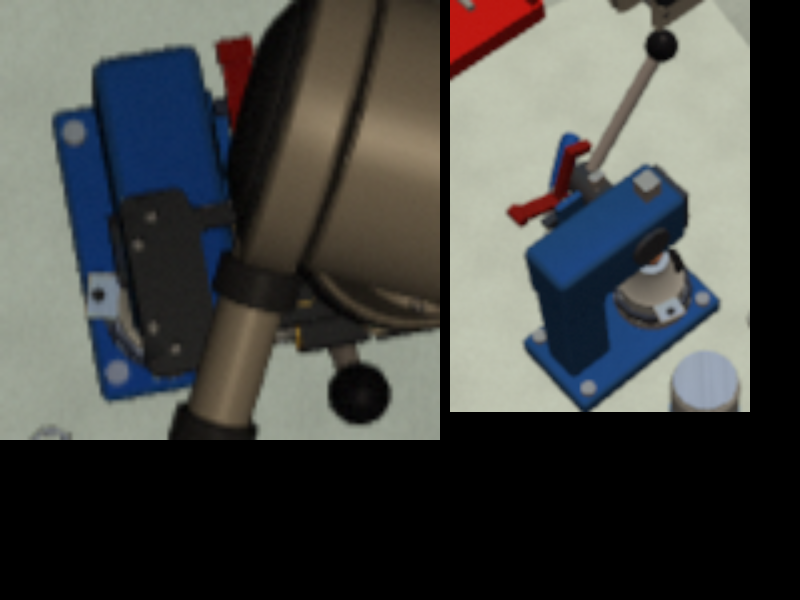

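Both views show the catch swung well back, at more than 1 rad, with its hook raised. Next I'll grip the ball.

```bash
cat >> h.py <<'E'
def F(n=6): return np.mean([pf() for _ in range(n)],0)
E
python3 - <<'E'
from h import *
arm.movep(w(-126,-70,440),ORI); arm.gripper_open(); print(arm.read_time(),F())
arm.move_linear(w(-126,-70,308),feed=.12); print(F())
arm.grasp(); print(arm.read_time(),arm.read_width(),arm.read_gripper_force(),F(10),arm.read_ee_pos()-w(-126,-70,308))
S=arm.snapshot("scene")["pixels"][70:180,190:300,::-1]
cv2.imwrite("pics/c3.png",cv2.resize(S,None,fx=4,fy=4))
E
```

```text
11.3333 [ 0.34268821 -0.53350905  1.52320741]
[ 0.82470097 -0.22263459  0.38101524]
13.575 0.03079090268273975 29.99989539384842 [ 0.0444585  -1.4907204  -0.38132548] [ 3.42890458e-05 -2.39623246e-04 -2.01490176e-05]
```

View pics/c3.png

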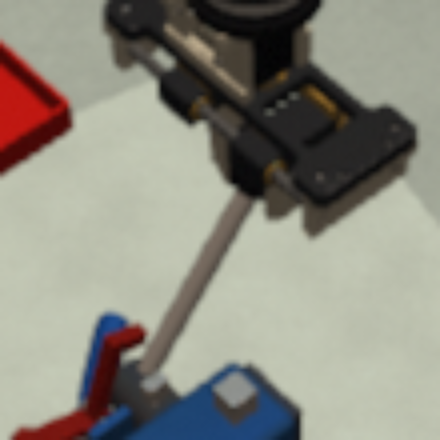

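The ball is held: the opening is 31 mm and the picture shows the fingers around it, with the catch open. Now I'll pull along the arc, checking the force as I go.

```bash
cat >> h.py <<'E'
def at(a): # lever angle above horizontal, deg
    a=np.radians(a); return w(-20-165*np.cos(a),-70,200+165*np.sin(a)-18.4)
def pull(a):
    f=F();a=np.radians(a);return f[0]*np.sin(a)+f[2]*np.cos(a), -f[0]*np.cos(a)+f[2]*np.sin(a), f[1]
E
python3 - <<'E'
from h import *
a=50.
while a>-24:
    st=2. if a>4 else .5
    a-=st; arm.move_linear(at(a),feed=.05 if st>1 else .03); t,rad,y=pull(a)
    print(a,round(t,1),round(rad,1),round(y,1),end=" | ")
    if t>10.5 or abs(rad)>15 or abs(y)>15: break
print(arm.read_time(),arm.read_width(),arm.read_ee_pos()-at(a))
E
```

```text
48.0 2.7 -0.8 -1.7 | 46.0 1.9 -1.4 -2.9 | 44.0 3.1 0.1 -3.8 | 42.0 3.0 -0.1 -3.2 | 40.0 2.9 -0.7 -4.5 | 38.0 1.7 -0.0 -5.0 | 36.0 3.3 0.7 -4.6 | 34.0 3.0 0.1 -4.6 | 32.0 4.7 1.3 -4.6 | 30.0 5.6 1.3 -4.5 | 28.0 5.3 1.8 -5.9 | 26.0 5.6 1.3 -4.8 | 24.0 5.7 1.3 -4.6 | 22.0 5.4 1.5 -3.7 | 20.0 4.6 2.4 -5.7 | 18.0 6.4 1.6 -5.2 | 16.0 5.6 1.5 -4.4 | 14.0 5.6 0.9 -3.9 | 12.0 5.0 0.5 -5.5 | 10.0 5.4 1.1 -4.4 | 8.0 6.2 0.7 -5.2 | 6.0 5.9 0.4 -5.5 | 4.0 5.9 0.0 -5.4 | 3.5 6.5 1.6 -4.5 | 3.0 6.4 0.6 -5.5 | 2.5 6.6 1.2 -4.8 | 2.0 6.4 2.7 -3.6 | 1.5 7.0 0.4 -4.9 | 1.0 6.0 1.3 -4.4 | 0.5 6.3 2.0 -5.1 | 0.0 7.4 2.3 -5.5 | -0.5 6.2 2.0 -5.9 | -1.0 6.6 2.6 -5.5 | -1.5 6.9 1.9 -5.8 | -2.0 7.1 2.5 -4.9 | -2.5 7.1 1.4 -4.4 | -3.0 6.9 1.9 -5.6 | -3.5 6.6 1.2 -6.4 | -4.0 6.9 1.4 -5.0 | -4.5 6.9 2.1 -5.6 | -5.0 6.9 1.6 -4.6 | -5.5 7.7 1.3 -4.6 | -6.0 11.0 0.9 -4.2 | 24.7583 0.030391081449191518 [-0.00086656 -0.00038181  0.00032121]
```

The stop came at about 56° of swing, so I'll load it gently to about 17 N.

```bash
python3 - <<'E'
from h import *
a=-6.
while a>-12:
    a-=.15; arm.move_linear(at(a),feed=.02); t,rad,y=pull(a)
    print(round(a,2),round(t,1),round(rad,1),round(y,1),end=" | ")
    if t>16.8 or abs(rad)>15: break
for _ in range(3):
    arm.dwell(1.); print(pull(a),arm.read_time(),arm.read_width(),arm.read_gripper_force())
print(arm.read_ee_pos()-at(a))
for n,(u,v) in (("scene",(190,95)),):
    S=arm.snapshot(n)["pixels"][v:v+165,u:u+130,::-1];cv2.imwrite("pics/c4.png",cv2.resize(S,None,fx=3.5,fy=3.5))
E
```

```text
-6.15 10.9 1.8 -4.4 | -6.3 10.5 2.0 -5.9 | -6.45 12.9 3.0 -4.3 | -6.6 12.2 4.0 -5.0 | -6.75 13.9 2.8 -4.6 | -6.9 13.8 2.6 -5.9 | -7.05 13.4 3.0 -4.5 | -7.2 14.1 2.9 -3.9 | -7.35 15.5 3.3 -3.1 | -7.5 16.6 3.6 -3.9 | -7.65 16.6 2.6 -4.0 | -7.8 18.0 4.7 -3.4 | (np.float64(17.497086496214), np.float64(4.885918751453646), np.float64(-4.204477380606904)) 28.7583 0.030072752287544875 30.002168118953705
(np.float64(16.957201326864425), np.float64(3.2602410128089043), np.float64(-3.143068453207668)) 29.7583 0.030066644708981554 30.00217705965042
(np.float64(16.194061803965933), np.float64(3.941374454570691), np.float64(-4.325656893842109)) 30.7583 0.030223460499680166 30.00218778848648
[-0.00094734 -0.0004112   0.00115802]
```

View pics/c4.png

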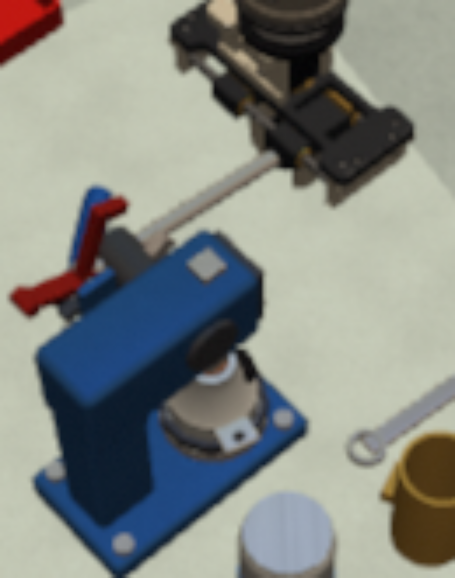

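The picture shows the lever down, the ram top nearly flush with the head and the catch open, and the can, yoke and wrench haven't moved. I'll check whether the pull is steady or slowly slipping.

```bash
python3 - <<'E'
from h import *
F0=lambda a:np.mean([pull(a)[0] for _ in range(6)])
a=-7.8; print(F0(a),arm.read_ee_pos()-at(-7.8),arm.read_time())
arm.dwell(2); print(F0(a),arm.read_width())
for _ in range(5):
    if F0(a)>18: break
    a-=.2; arm.move_linear(at(a),feed=.02); print(a,F0(a),arm.read_width())
for _ in range(3): arm.dwell(1); print(F0(a),arm.read_width(),arm.read_ee_pos()-at(a),arm.read_time())
E
```

```text
16.29348632666333 [-0.00094895 -0.00040162  0.00115167] 30.8083
16.509861245984094 0.030799379100834186
-8.0 18.46626825789434 0.03055509522453244
17.480890600665536 0.030606550868000643 [-0.00096851 -0.00041395  0.00125257] 34.0583
17.447403812870267 0.030146788066193947 [-0.0009633  -0.00041211  0.00123937] 35.0583
18.048897168868105 0.030536703871592154 [-0.00095325 -0.00041608  0.00125329] 36.0583
```

```bash
python3 - <<'E'
from h import *
arm.dwell(3); print(np.mean([pull(-8)[0] for _ in range(6)]),arm.read_time())
print(arm.hand_in())
E
```

```text
17.04431282412395 39.0583
the job is handed in; nothing more can be done
None
```

I flipped the catch off and pulled the lever about 56° until the bush came up hard on its shoulder. The job was handed in at 39 s with the arm still holding the lever down at a steady 17 N or so.

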